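# Turn a stone-set pendant face-down in the turnover jig

## Task

Load the pendant into the turnover jig by sliding it off the loading shelf into the leaf's pocket until it is fully home against the end stop, then swing the leaf gently all the way over by its ball handle, with the pendant still held in it, so that it lies on the cork-lined nest. Twist the spring-return release key, now on top of the leaf, clockwise to its stop and let it spring back, so that the pendant drops stone-down into the nest, ready for its back to be engraved; leave the leaf lying over it and do not disturb the things round about.

Things in the scene. Friction and masses are not known exactly. Their poses are not given: they have to be found in the camera images.
- pendant_center (a point): Middle of the loose pendant's brass plate: 44 mm (its x) x 36 mm (its y) x 6 mm, 42 to 84 g, with a domed stone (18 mm wide, 6 mm high) in the middle of its face; +z out of the face. At the start it lies stone up on the loading shelf, x roughly along the jig's x, up to 3 mm off centre and 0.12 rad askew.
- pendant: The same pendant; origin in the middle of the plate's back, 3 mm below pendant_center.
- jig: Turnover jig, aluminium and steel, screwed to the bench. Origin: on the bench under the middle of the hinge. x runs along the hinge, away from the loading shelf; y to the side where the leaf lies at the start. Sole plate 100 x 180 mm on 34 mm legs; hinge bearings at x = +-41 mm, 127 mm high. Shelf and pocket have their centre line at y = +44 mm, the nest lies at y = -44 mm.
- shelf_front (a point): Middle of the loading shelf's free end, on its upper face, 102.7 mm above the bench; axes as the jig's. The shelf is level, 70 mm wide with side rims 3 mm high, and runs from here 76 mm along +x to the mouth of the leaf's pocket, whose floor is 0.7 mm lower.
- pocket (a point): Middle of the leaf's pocket floor; turns with the leaf. x along the hinge, away from the shelf; y away from the hinge; z out of the pocket. A channel along x, 38 mm wide, 7.5 mm deep, closed by an end stop at x = +22; its mouth at the shelf flares from 38 mm (x = -14) to 52 mm (x = -34). The pendant is home against the stop: middle at x = 0, rear edge at x = -22, in the flare.
- jaw_a (a joint): Slide of one of the two dark 4 mm jaws over the pocket's sides that keep the pendant in when the leaf is upside down: 0 = closed, overhanging the pendant's edge by 3.5 mm (29 mm free between the jaws); 0.0056 m = drawn back by the release key. The pendant slides in beneath them.
- ball (a point): Centre of the black ball (22 mm across) on the leaf's handle, a 9 mm rod standing out from the leaf's free edge, 106 mm from the hinge and 15 mm below its axis at the start. The leaf's edge is 28 mm nearer the hinge. Pinched along the hinge direction, it turns between the fingers as the leaf swings.
- leaf_hinge (a point): Middle of the hinge axis, 114 mm above the bench; turns with the leaf. x along the axis, y out towards the ball, z out of the pocket.
- leaf (a joint): Leaf angle: 0 = open, pocket up, beside the shelf (start); 3.14 = swung over, up through vertical about the jig's +x, lying pocket-down on the nest. About 0.3 kg, well damped; let go on either side of upright it sinks to that side by itself.
- key_grip (a point): Middle of the release key's wing, on its axis; x along the wing, z towards the leaf. An aluminium wing 32 mm long, 10 mm thick, 19 mm high, in the middle of the leaf's back (underneath at the start). With the leaf over it stands on top, along the jig's x at rest, its upper edge 158 mm above the bench, this point 8.5 mm below that, on a round foot 25 mm wide, 5 mm high.
- key (a joint): Release key: 0 at rest, 1.0 rad at its stop, clockwise seen from above when the leaf is over. The spring pulls back with 0.025 N m at rest, 0.075 N m at the stop, and returns it when let go. Turning it draws both jaws apart; they clear the pendant from about 0.7 rad and close again with the key.
- nest (a point): Middle of the nest's cork ledge, 107.5 mm above the bench; axes as the jig's. Nest 49 x 40 mm (x, y), walls 5.8 mm high, a hollow for the stone in the middle. Seated, the pendant lies face down on the cork, its middle 3 mm above this point, having dropped 11 mm from the leaf. If it was over 2 mm short of home it will not seat.
- burr_case: Small round red case, 36 mm across, 16 mm high, loose: leave alone. Origin under the middle.
- wax_block: Blue wax block, 30 x 46 x 19 mm, loose: leave alone. Origin under the middle.
- steel_parallel: Small plain steel block, 30 x 60 x 22 mm, loose: leave alone. Origin under the middle.
- sanding_stick: Flat wooden sanding stick, 16 x 125 x 7 mm, loose: leave alone. Origin under the middle.

How it is judged:
On the way, in this order (a step that is already met when the one before it is completed fails the run):
1. the pendant is slid fully home in the pocket of the open leaf (x of pendant_center in the frame of pocket above -0.0025 m and z of pendant_center in the frame of pocket below 0.006 m and distance between pendant_center and pocket below 0.008 m and value of joint leaf below 0.1 rad), for 0.2 s.
2. the leaf lies right over on the nest with the pendant still held in its pocket (value of joint leaf above 3.05 rad and distance between pendant_center and pocket below 0.009 m), for 0.2 s.
3. the release key is twisted to its stop with the leaf still over (value of joint key above 0.88 rad and value of joint leaf above 3 rad), for 0.1 s.
At the end, for the whole second after the job is handed in: The pendant lies stone-down flat on the cork inside the nest (within 4 mm of its middle, not more than 1.5 mm up, within 0.09 rad of level and 0.12 rad of square), at rest; the leaf lies over it (above 3.0 rad) and the release key has sprung back (below 0.15 rad) (horizontal distance between pendant_center and nest below 0.004 m and z of pendant_center in the frame of nest below 0.0045 m and angle between pendant_center's own z axis and vertical above 3.05 rad and angle between the x axis of pendant_center and the x axis of nest, either way round below 0.12 rad and linear speed of pendant below 0.02 m/s and value of joint leaf above 3 rad and value of joint key below 0.15 rad); the robot touches nothing.
It fails at once if the leaf is slammed (faster than 3.2 rad/s) (velocity of joint leaf above 3.2 rad/s or velocity of joint leaf below -3.2 rad/s).
It fails at once if a thing standing round the jig is moved by more than 25 mm (distance of any of burr_case, wax_block, steel_parallel, sanding_stick from where it was at the start of the episode above 0.025 m).
It also fails if it takes over 69 s, if anything falls off the work surface, if the arm or the gripper's body presses on something with over 40 N, if the wrist force passes 120 N, or if a joint passes its speed limit or range.

## Robot

A 7-joint arm with a two-finger parallel gripper is mounted at the origin on a cart in front of the work surface, level with it; the furniture and walls round the work are solid. World frame = base frame: x ahead of the robot, y to its left, z up, the work surface at z = 0. Lengths are in m, angles in rad, forces in N, time in s.
With the tool pointing down it reaches from about 0.35 to 0.775 m from the base axis. Payload 3.1 kg.
Tool frame: the origin (TCP) lies between the finger pads; the fingertips stand 19 mm ahead of it and the grasp point (between the pads) is the TCP; x points along the fingers, z is the direction in which the jaws open and shut, and the axes are right-handed (so a half turn about x gives the same grasp; the last joint's range is limited). The gripper opens to 85 mm and grips with 20 to 120 N. Pads are 22 mm wide; open, the fingers measure 114 mm over their backs; the gripper's body (76 mm by 85 mm) begins 54 mm behind the grasp point. The pads swing forward as they close: fully open they stand 13 mm farther back than shut.
Start: joints at [-1.357, 0.311, 0.014, 1.512, -0.004, 1.319, -0.027], TCP at [0.139, 0.532, 0.25] pointing down, gripper open.
Joint ranges: [-2.7, 2.7], [-0.3, 1.91], [-1.27, 1.3], [0.12, 2.57], [-1.44, 4.58], [0.2, 2.03], [-3.05, 3.05]. Speed limits (rad/s): [2.79, 2.79, 3.14, 3.14, 3.14, 3.14, 3.14].

## Interface

Orientations are given as a 3x3 rotation matrix whose columns are the frame's x, y, z axes.
In Python, from bench import sensors, grab_frame, camera_info, workorder gives the robot as it stands.
- The arm moves only by the tool arm_command, never from a script. Its argument "series" is a list of rows, each a list of 3 entries, a list of its own where there are three numbers: the closure, from -1 (fully open) to 1 (shut), so that 0 is half open, then the shift along the tool's x, y, z in m, then the turn, a rotation vector about the tool's x, y, z in degrees. In form: [[grip, [dx, dy, dz], [rx, ry, rz]], ...]. A call has exactly 5 rows; each row shifts and turns the commanded pose from where the row before left it, along the tool's axes as they then stand; what a row does not reach is not made up. A row lasts 1/10 s, in which the tool goes at most 50 mm and 8.59 degrees, less where a joint would pass 70% of its speed; a pose out of reach is approached as far as the arm can. A call with a gripper value outside its range is refused whole. The fingers move at their own pace and stop on an object; "force" is the grip in N (left out, the last holds). Time passes only in rows, so rows that do not move let the fingers close, or fill a call up. It gives the time, the measured TCP pose, the force and the opening at its end, in the units of the state.
- sensors.observe(): the state, without advancing time (a new reading comes with each control period).
- grab_frame(name): name is "side" or "top" or "wrist"; returns the picture (420x560x3 uint8, blue, green, red); there is no depth.
- camera_info(name): a dict with "vfov" (degrees; the focal length in pixels is half the picture's height over the tangent of half this angle, whatever the lens; pixels are square), "cx", "cy" (the principal point, pixels), "k1" (the pictures are not rectified: a ray, as slopes to the right and down, at radius r is drawn at 1 + k1 r^2 times it, then the intrinsics apply), "R" (3x3) and "t" (3): a world point X has camera coordinates R X + t; the wrist camera has in their place "hand_eye" (4x4, takes a point from camera to tool coordinates, whose origin is the TCP and whose axes are the tool frame's). Camera axes: x right, y down, z forward; pixel columns grow to the right and rows downward; lengths in m; the calibration is good to about 2 mm. A picture is of the moment at which its call begins: read the wrist's pose just before it. camera_info takes no time and is no camera call.
- workorder.close_job(): hands the job in, once; it reports no verdict.
The state is a dict: "clock": time; "q": joint angles; "qd": joint speeds; "tau": joint torques, N m; "eef_pos": TCP position; "ee_rot": TCP orientation; "contact_force": force on the tool from outside, world axes, zero at the start; "ft_torque": the same for the moment, N m; "opening": opening from 0.0 (shut) to 1.0 (fully open).
Only numpy, scipy, OpenCV 4.12 (cv2) and the standard library are available. Lean on these libraries where they do the work, as an engineer would, in place of code of your own. Each camera call takes 0.05 s, during which the arm holds its last target. There are 200 camera calls.

## Working session

There is one attempt and no reset: what is moved stays moved. The work goes in short steps, Python scripts to look and compute and a tool call to move; the robot and the scene stay as the last step left them, time stands still between calls to the robot, and variables do not carry over. Pictures are saved under pics/ and viewed, about 8 in all and at most 12, crops included, and the job is handed in when it is done.

Besides the shell and the picture viewer there is one more tool, called after "Call:" as a command line: name --argument value ..., lists and objects as JSON in quotes. arm_command: Moves the arm, as the interface text tells. Its arguments: {"type":"object","properties":{"series":{"type":"array","items":{"type":"array"}},"force":{"type":"number"}},"required":["series"]}

```bash
ls; mkdir -p pics
cat > h.py <<'E'
import numpy as np, cv2
from bench import sensors, grab_frame, camera_info, workorder
def cam(n,s=None):
    c=camera_info(n); f=210/np.tan(np.radians(c['vfov'])/2)
    if n=='wrist':
        s=s or sensors.observe(); H=np.array(c['hand_eye']); T=np.eye(4);T[:3,:3]=s['ee_rot'];T[:3,3]=s['eef_pos']
        M=np.linalg.inv(T@H); R,t=M[:3,:3],M[:3,3]
    else: R,t=np.array(c['R']),np.array(c['t'])
    return f,c['cx'],c['cy'],c['k1'],R,t
def proj(C,X):
    f,cx,cy,k,R,t=C; p=np.atleast_2d(X)@R.T+t; u=p[:,:2]/p[:,2:]; u=u*(1+k*(u**2).sum(1,keepdims=True)); return u*f+[cx,cy]
def ray(C,px):
    f,cx,cy,k,R,t=C; d=(np.array(px,float)-[cx,cy])/f; u=d.copy()
    for _ in range(20): u=d/(1+k*(u@u))
    return -R.T@t, R.T@np.r_[u,1]
def atz(C,px,z):
    o,d=ray(C,px); return o+d*(z-o[2])/d[2]
E
python3 - <<'E'
from h import *
s=sensors.observe(); print(s['eef_pos'],np.round(s['ee_rot'],3),s['clock'])
a=grab_frame('top');b=grab_frame('side');cv2.imwrite('pics/top.png',a);cv2.imwrite('pics/side.png',b)
for n in('top','side','wrist'):print(n,camera_info(n))
E
```

```text
pics
[0.13897874 0.53144222 0.24919827] [[-0.001 -0.967  0.253]
 [-0.002  0.253  0.967]
 [-1.    -0.    -0.002]] 0.0
top {'vfov': 46.184248630914524, 'cx': 285.41779911463993, 'cy': 212.6762171282564, 'k1': -0.03258757054468932, 'R': array([[-0.00765163, -0.99996361,  0.00377153],
       [-0.99000126,  0.00704404, -0.1408825 ],
       [ 0.14085081, -0.0048118 , -0.99001914]]), 't': array([0.24641583, 0.55541839, 0.85975156])}
side {'vfov': 45.23403163280466, 'cx': 281.8858758373709, 'cy': 214.30199572464832, 'k1': -0.06914289112911066, 'R': array([[ 0.89765556, -0.44059426, -0.00954994],
       [-0.27884456, -0.55106344, -0.78649526],
       [ 0.34126268,  0.70866479, -0.61752247]]), 't': array([-0.35968351,  0.36821246,  0.57544064])}
wrist {'vfov': 59.8952128802074, 'cx': 286.1190095386003, 'cy': 213.53669508147163, 'k1': -0.06413638863708244, 'hand_eye': array([[-6.50838104e-04, -2.88481455e-01,  9.57485262e-01,
        -1.22544784e-01],
       [ 1.72479830e-03, -9.57484364e-01, -2.88480012e-01,
         7.30952260e-02],
       [ 9.99998301e-01,  1.46371517e-03,  1.12073963e-03,
        -1.48558777e-04],
       [ 0.00000000e+00,  0.00000000e+00,  0.00000000e+00,
         1.00000000e+00]])}
```

View pics/top.png

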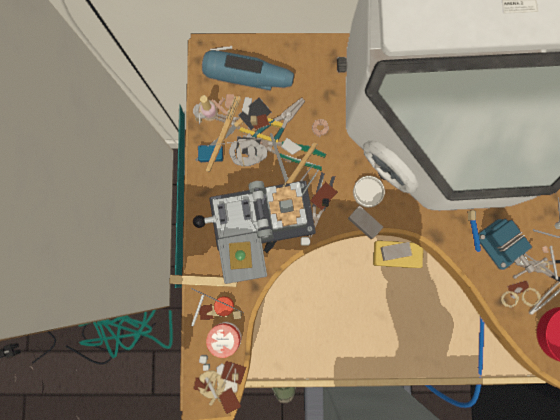

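View pics/side.png

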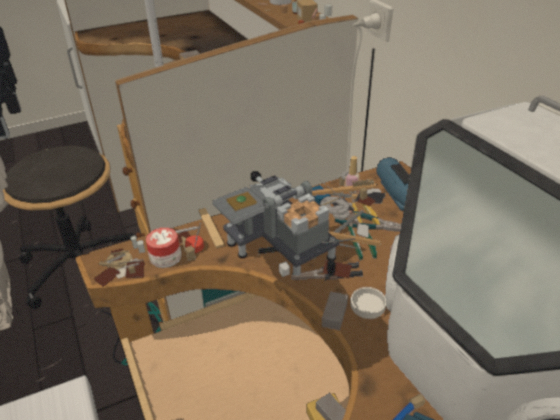

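Run:
```python
from h import *
s=sensors.observe()
for n in('top','side'):
    C=cam(n);print(n,'tcp,origin',proj(C,[s['eef_pos'],[0,0,0],[.5,0,0],[.5,.3,0]]).round())
C=cam('top')
for px,z in (((242,255),.103),((287,205),.108),((198,221),.099),((223,303),.016)):print(px,atz(C,px,z))
a=cv2.imread('pics/top.png')[165:315,185:335];b=cv2.imread('pics/side.png')[160:310,190:340]
cv2.imwrite('pics/c1.png',np.hstack([cv2.resize(x,(400,400),interpolation=cv2.INTER_CUBIC) for x in(a,b)]))
g=grab_frame('wrist');cv2.imwrite('pics/w0.png',g)
```

```text
top tcp,origin [[ 67. 509.]
 [424. 526.]
 [414. 245.]
 [255. 246.]]
side tcp,origin [[  8. 121.]
 [-16. 519.]
 [342. 368.]
 [259. 248.]]
(242, 255) [0.47710566 0.3157919  0.103     ]
(287, 205) [0.56044205 0.23987529 0.108     ]
(198, 221) [0.53544884 0.3911126  0.099     ]
(223, 303) [0.39471644 0.35743074 0.016     ]
```

View pics/c1.png

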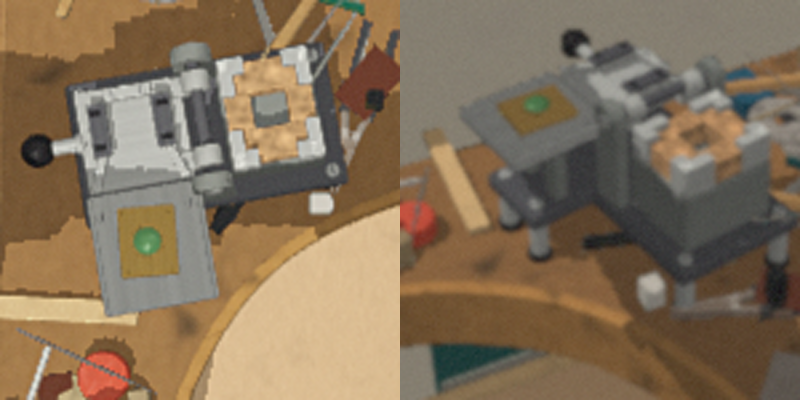

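View pics/w0.png

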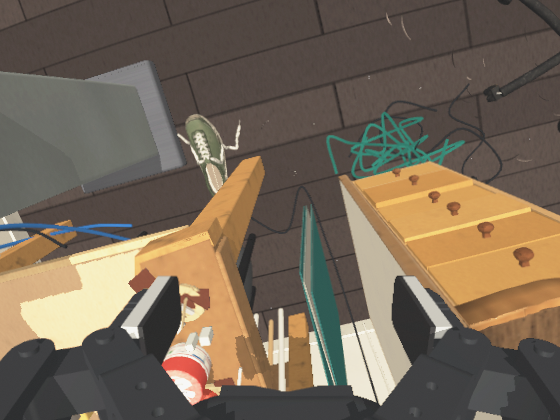

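```bash
cat > fit.py <<'E'
from h import *
from scipy.optimize import least_squares
C=cam('top'); k=150/400
P=[((38,151),(0,106,99)),((271,108),(0,-44,104)),((107,315),(-110,79,105.7)),((216,297),(-110,9,105.7)),((90,197),(-34,79,104)),((190,57),(41,0,124)),((213,180),(-41,0,124))]
px=np.array([p[0] for p in P])*k+[185,165]; J=np.array([p[1] for p in P])/1e3
def W(v,J):
    c,s=np.cos(v[2]),np.sin(v[2]);return J@np.array([[c,-s,0],[s,c,0],[0,0,1]]).T+[v[0],v[1],0]
r=least_squares(lambda v:(proj(C,W(v,J))-px).ravel(),[.54,.29,.18],loss='soft_l1')
print(r.x);print((r.fun.reshape(-1,2)).round(1))
q=[atz(C,np.array(p)*k+[185,165],z) for p,z in (((147,240),.113),((118,207),.1087),((177,206),.1087),((178,274),.1087),((121,278),.1087))]
q=np.array(q); c,s=np.cos(r.x[2]),np.sin(r.x[2]); d=q[:,:2]-r.x[:2]
print('pendant in jig',np.c_[d@[c,s],d@[-s,c]].round(4)); print(q.round(4))
E
python3 fit.py
```

```text
[0.55180682 0.28392957 0.16800832]
[[ 0.3  0.2]
 [-0.   0.6]
 [-0.1  0.3]
 [ 0.7 -0.3]
 [-0.8 -0.4]
 [ 0.1 -1.5]
 [-0.2  0.7]]
pendant in jig [[-0.0685  0.0462]
 [-0.0447  0.0611]
 [-0.0505  0.0246]
 [-0.0923  0.031 ]
 [-0.0886  0.0663]]
[[0.4766 0.3181 0.113 ]
 [0.4975 0.3367 0.1087]
 [0.4979 0.2998 0.1087]
 [0.4556 0.2991 0.1087]
 [0.4534 0.3345 0.1087]]
```

Run:
```python
from h import *
def tri(*cp):
    A=np.zeros((3,3));b=np.zeros(3)
    for n,p in cp:
        o,d=ray(cam(n),p);d/=np.linalg.norm(d);M=np.eye(3)-np.outer(d,d);A+=M;b+=M@o
    X=np.linalg.solve(A,b);print(X.round(3),[(proj(cam(n),X)-p).round(1) for n,p in cp])
tri(('top',(170,306)),('side',(120,85)))
tri(('top',(170,306)),('wrist',(340,178)))
tri(('top',(178,288)),('wrist',(310,205)))
print(atz(cam('top'),(178,288),0),atz(cam('wrist'),(263,158),0),atz(cam('wrist'),(340,385),-.0))
```

```text
[0.363 0.391 0.325] [array([[-6.6, 34.5]]), array([[27.3, -1.8]])]
[ 0.352  0.663 -0.88 ] [array([[-1.4, -0.7]]), array([[-1.6, -0.4]])]
[ 0.397  0.57  -0.717] [array([[7.7, 5.6]]), array([[9.2, 4. ]])]
[0.4221857  0.44367901 0.        ] [0.11347957 0.51360775 0.        ] [0.41318737 0.53063014 0.        ]
```

Run:
```python
from h import *
from scipy.optimize import least_squares
T,S,Wc=cam('top'),cam('side'),cam('wrist')
def f(v):
    x,y,z1,z2,z3,z4=v
    return np.r_[(proj(T,[[x,y,z1]])-[170,306]).ravel(),(proj(S,[[x,y,z2],[x,y,z3]])-[[120,85],[145,210]]).ravel()]
r=least_squares(f,[.4,.5,0,.3,0,0]);print(r.x,r.fun.round(1))
for z in(-.9,-.5,-.2,0,.1,.2,.3):print(z,proj(Wc,[[r.x[0],r.x[1],z]]).round(),atz(T,(170,306),z).round(3))
```

```text
[ 0.35148378  0.64957328 -0.84241857  0.22385012 -0.09762004  0.        ] [ 0.  -0.  -0.9  0.2  1.  -0.2]
-0.9 [[334. 177.]] [ 0.349  0.663 -0.9  ]
-0.5 [[354. 208.]] [ 0.367  0.572 -0.5  ]
-0.2 [[384. 257.]] [ 0.38   0.503 -0.2  ]
0 [[427. 324.]] [0.389 0.458 0.   ]
0.1 [[464. 384.]] [0.394 0.435 0.1  ]
0.2 [[526. 484.]] [0.398 0.412 0.2  ]
0.3 [[614. 640.]] [0.403 0.39  0.3  ]
```

```bash
cat >> h.py <<'E'
from scipy.spatial.transform import Rotation as Ro
J0=np.array([.5518,.2839]);YAW=.168
def jw(x,y,z):
    c,s=np.cos(YAW),np.sin(YAW);return np.array([J0[0]+c*x-s*y,J0[1]+s*x+c*y,z])
def wj(p):
    c,s=np.cos(YAW),np.sin(YAW);d=np.array(p[:2])-J0;return np.array([d@[c,s],d@[-s,c],p[2]])
def Rjig(cols): # columns given in jig axes
    return Ro.from_euler('z',YAW).as_matrix()@np.array(cols,float).T
DOWN=Rjig([[0,0,-1],[0,1,0],[1,0,0]])
def plan(p,R,n,g,s=None):
    s=s or sensors.observe();R0=np.array(s['ee_rot']);p0=np.array(s['eef_pos'])
    rv=Ro.from_matrix(R0.T@R).as_rotvec();print('total turn deg',np.degrees(rv).round(1),'shift',np.round(p-p0,4),'jig now',wj(p0).round(4))
    for i in range(n):
        Ri=R0@Ro.from_rotvec(rv*i/n).as_matrix();d=Ri.T@(p-p0)/n
        print([g,d.round(4).tolist(),np.degrees(rv/n).round(1).tolist()])
def st():
    s=sensors.observe();print(round(s['clock'],2),'jig',wj(s['eef_pos']).round(4),'F',np.round(s['contact_force'],1),'T',np.round(s['ft_torque'],2),'op',round(s['opening'],3))
    return s
E
python3 - <<'E'
from h import *
plan(jw(-.125,.0455,.18),DOWN,10,1)
E
```

```text
total turn deg [65.7 -0.1  0.1] shift [ 0.2819 -0.2237 -0.0695] jig now [-0.3656  0.3132  0.2495]
[1, [0.007, -0.0329, -0.0145], [6.6, -0.0, 0.0]]
[1, [0.007, -0.0344, -0.0106], [6.6, -0.0, 0.0]]
[1, [0.007, -0.0354, -0.0066], [6.6, -0.0, 0.0]]
[1, [0.007, -0.0359, -0.0025], [6.6, -0.0, 0.0]]
[1, [0.007, -0.036, 0.0016], [6.6, -0.0, 0.0]]
[1, [0.007, -0.0355, 0.0057], [6.6, -0.0, 0.0]]
[1, [0.0069, -0.0347, 0.0097], [6.6, -0.0, 0.0]]
[1, [0.0069, -0.0333, 0.0136], [6.6, -0.0, 0.0]]
[1, [0.0069, -0.0315, 0.0173], [6.6, -0.0, 0.0]]
[1, [0.0069, -0.0294, 0.0208], [6.6, -0.0, 0.0]]
```

Call:
arm_command --series '[[1, [0.007, -0.033, -0.0145], [6.6, 0, 0]], [1, [0.007, -0.0345, -0.0105], [6.6, 0, 0]], [1, [0.007, -0.0355, -0.0065], [6.6, 0, 0]], [1, [0.007, -0.036, -0.0025], [6.6, 0, 0]], [1, [0.007, -0.036, 0.0015], [6.6, 0, 0]]]'

```text
clock: 0.65
eef_pos: [0.2813, 0.419, 0.2148]
ee_rot: [[-0.0, -0.67, 0.742], [-0.0, 0.742, 0.67], [-1.0, -0.0, -0.0]]
contact_force: [0.3, 1.0, 0.0]
opening: 0.145
```

Call:
arm_command --series '[[1, [0.007, -0.0355, 0.0055], [6.6, 0, 0]], [1, [0.007, -0.0345, 0.0095], [6.6, 0, 0]], [1, [0.007, -0.0335, 0.0135], [6.6, 0, 0]], [1, [0.007, -0.0315, 0.0175], [6.6, 0, 0]], [1, [0.007, -0.0295, 0.021], [6.6, 0, 0]]]'

```text
clock: 1.15
eef_pos: [0.4217, 0.3065, 0.1799]
ee_rot: [[-0.0, -0.158, 0.987], [-0.0, 0.987, 0.158], [-1.0, 0.0, -0.0]]
contact_force: [0.2, 1.0, 0.3]
opening: 0.001
```

Run:
```python
from h import *
s=st(); g=grab_frame('wrist');cv2.imwrite('pics/w1.png',g); s=st()
C=cam('wrist');
for nm,p in dict(sf=(-.11,.044,.1027),rl=(-.11,.079,.1057),pend=(-.0685,.046,.1087),pr=(-.0905,.046,.1087),pock=(0,.044,.102),stop=(.022,.044,.109),bear=(-.041,0,.127)).items():print(nm,proj(C,jw(*p)).round())
plan(jw(-.122,.0455,.150),DOWN,3,1)
```

```text
1.15 jig [-0.1245  0.0441  0.1799] F [0.2 1.  0.3] T [ 0.    0.01 -0.  ] op 0.001
1.2 jig [-0.1199  0.036   0.179 ] F [ 4.9 -4.8  0. ] T [-0.25 -0.3  -0.05] op 0.002
sf [[302. 222.]]
rl [[301. 162.]]
pend [[377. 220.]]
pr [[337. 221.]]
pock [[489. 217.]]
stop [[532. 220.]]
bear [[429. 308.]]
total turn deg [-1.3  0.2  0.4] shift [-0.0036  0.009  -0.029 ] jig now [-0.1199  0.036   0.179 ]
[1, [0.0096, 0.0032, -0.0008], [-0.4, 0.1, 0.1]]
[1, [0.0096, 0.0032, -0.0008], [-0.4, 0.1, 0.1]]
[1, [0.0097, 0.0032, -0.0007], [-0.4, 0.1, 0.1]]
```

View pics/w1.png

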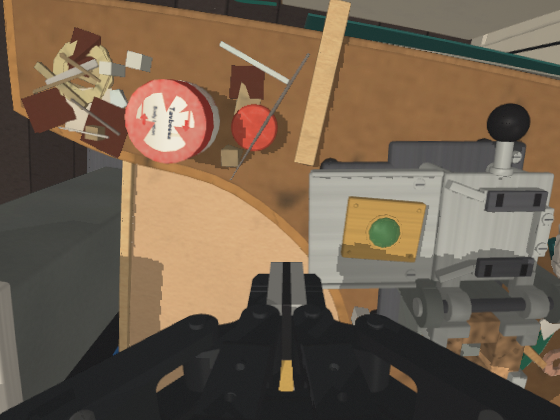

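```bash
cat > fit2.py <<'E'
from h import *
from scipy.optimize import least_squares
s={'eef_pos':[0.4217,0.3065,0.1799],'ee_rot':[[0,-.158,.987],[0,.987,.158],[-1,0,0]]}
C=cam('wrist',s)
P=[((308,171),(-110,79,105.7)),((309,287),(-110,9,105.7)),((440,166),(-34,79,105.7)),((508,124),(0,106,99))]
px=np.array([p[0] for p in P]); J=np.array([p[1] for p in P])/1e3
def W(v,J):
    c,s=np.cos(v[2]),np.sin(v[2]);return J@np.array([[c,-s,0],[s,c,0],[0,0,1]]).T+[v[0],v[1],0]
r=least_squares(lambda v:(proj(C,W(v,J))-px).ravel(),[.54,.29,.18],loss='soft_l1')
print(r.x);print((r.fun.reshape(-1,2)).round(1))
q=np.array([atz(C,p,z) for p,z in (((384,232),.1135),((350,197),.1087),((426,205),.1087),((419,262),.1087),((344,254),.1087))])
c,sn=np.cos(r.x[2]),np.sin(r.x[2]); d=q[:,:2]-r.x[:2]
print('pendant in jig',np.c_[d@[c,sn],d@[-sn,c]].round(4),'mean',(np.c_[d@[c,sn],d@[-sn,c]])[1:].mean(0)); st()
E
python3 fit2.py
```

```text
[0.55006196 0.28682897 0.16884634]
[[ 0.8  0.3]
 [-1.3 -0.3]
 [ 6.4  4.7]
 [-2.2 -3.4]]
pendant in jig [[-0.0681  0.0465]
 [-0.087   0.0653]
 [-0.0442  0.0605]
 [-0.0448  0.0259]
 [-0.089   0.0315]] mean [-0.06625876  0.04582959]
1.2 jig [-0.1199  0.036   0.179 ] F [ 4.9 -4.8  0. ] T [-0.25 -0.3  -0.05] op 0.002
```

```bash
sed -i 's/^J0=.*/J0=np.array([.551,.2853]);YAW=.168/' h.py
python3 - <<'E'
from h import *
plan(jw(-.116,.0455,.135),DOWN,3,1)
E
```

```text
total turn deg [-1.3  0.2  0.4] shift [ 0.0015  0.0114 -0.044 ] jig now [-0.1194  0.0345  0.179 ]
[1, [0.0146, 0.0038, 0.001], [-0.4, 0.1, 0.1]]
[1, [0.0147, 0.0037, 0.001], [-0.4, 0.1, 0.1]]
[1, [0.0147, 0.0037, 0.0011], [-0.4, 0.1, 0.1]]
```

Call:
arm_command --series '[[1, [0.015, 0.001, 0.004], [0, 0, 0]], [1, [0.015, 0.0005, 0.004], [0, 0, 0]], [1, [0.012, 0, 0], [0, 0, 0]], [1, [0, 0, 0], [0, 0, 0]], [1, [0, 0, 0], [0, 0, 0]]]'

```text
clock: 1.7
eef_pos: [0.4282, 0.3104, 0.1382]
ee_rot: [[-0.001, -0.163, 0.987], [-0.0, 0.987, 0.163], [-1.0, -0.0, -0.001]]
contact_force: [-0.2, -0.8, 0.0]
opening: 0.001
```

Run:
```python
from h import *
s=st();print(np.round(s['ee_rot'],3))
```

```text
1.7 jig [-0.1169  0.0453  0.1382] F [-0.2 -0.8  0. ] T [ 0.01 -0.01 -0.04] op 0.001
[[-0.001 -0.163  0.987]
 [-0.     0.987  0.163]
 [-1.    -0.    -0.001]]
```

Call:
arm_command --series '[[1, [0.008, 0, 0], [0, 0, 0]], [1, [0.004, 0, 0], [0, 0, 0]], [1, [0.002, 0, 0], [0, 0, 0]], [1, [0.001, 0, 0], [0, 0, 0]], [1, [0, 0, 0], [0, 0, 0]]]'

```text
clock: 2.2
eef_pos: [0.4286, 0.3103, 0.1233]
ee_rot: [[0.0, -0.162, 0.987], [-0.0, 0.987, 0.162], [-1.0, -0.0, 0.0]]
contact_force: [-0.6, 0.6, -0.4]
opening: -0.002
```

Call:
arm_command --series '[[1, [0.0003, 0, 0.006], [0.3, 0, 0]], [1, [0, 0, 0.01], [0, 0, 0]], [1, [0, 0, 0.012], [0, 0, 0]], [1, [0, 0, 0.012], [0, 0, 0]], [1, [0, 0, 0.01], [0, 0, 0]]]'

```text
clock: 2.7
eef_pos: [0.4793, 0.3181, 0.1231]
ee_rot: [[0.0, -0.157, 0.988], [-0.0, 0.988, 0.157], [-1.0, -0.0, 0.0]]
contact_force: [-1.9, -2.0, 0.0]
opening: 0.001
```

Run:
```python
from h import *
s=st();g=grab_frame('wrist');cv2.imwrite('pics/w2.png',g[120:330,200:480]);C=cam('wrist',s);print(proj(C,[jw(0,.044,.102),jw(-.022,.044,.108),jw(.022,.044,.109)]).round()-[200,120])
```

```text
2.7 jig [-0.0652  0.0443  0.1231] F [-1.9 -2.   0. ] T [-0.28  0.37 -0.04] op 0.001
[[233. 158.]
 [187. 166.]
 [289. 165.]]
```

View pics/w2.png

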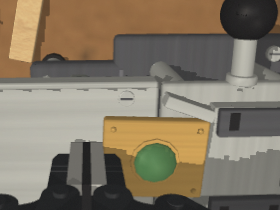

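Call:
arm_command --series '[[1, [0, 0.0005, 0.008], [-0.6, 0, 0]], [1, [0, 0, 0.008], [0, 0, 0]], [1, [0, 0, 0.005], [0, 0, 0]], [1, [0, 0, 0.003], [0, 0, 0]], [1, [0, 0, 0.0], [0, 0, 0]]]'

```text
clock: 3.25
eef_pos: [0.5021, 0.3227, 0.123]
ee_rot: [[0.0, -0.167, 0.986], [0.0, 0.986, 0.167], [-1.0, 0.0, 0.001]]
contact_force: [-0.3, -0.9, 1.1]
opening: -0.001
```

Run:
```python
from h import *
s=st()
```

```text
3.25 jig [-0.042   0.0451  0.123 ] F [-0.3 -0.9  1.1] T [ 0.01 -0.01  0.02] op -0.001
```

Call:
arm_command --series '[[1, [0, 0, 0.002], [0, 0, 0]], [1, [0, 0, 0.002], [0, 0, 0]], [1, [0, 0, 0.001], [0, 0, 0]], [1, [0, 0, 0.001], [0, 0, 0]], [1, [0, 0, 0.0], [0, 0, 0]]]'

```text
clock: 3.75
eef_pos: [0.5077, 0.3238, 0.1231]
ee_rot: [[0.0, -0.168, 0.986], [0.0, 0.986, 0.168], [-1.0, 0.0, 0.0]]
contact_force: [-0.6, 0.5, -0.4]
opening: -0.004
```

Call:
arm_command --series '[[1, [0, 0, 0.001], [0, 0, 0]], [1, [0, 0, 0.001], [0, 0, 0]], [1, [0, 0, 0.001], [0, 0, 0]], [1, [0, 0, 0.0], [0, 0, 0]], [1, [0, 0, 0.0], [0, 0, 0]]]'

```text
clock: 4.25
eef_pos: [0.5107, 0.3242, 0.123]
ee_rot: [[0.0, -0.168, 0.986], [0.0, 0.986, 0.168], [-1.0, 0.0, 0.0]]
contact_force: [-0.5, 0.1, -0.5]
opening: 0.004
```

Run:
```python
from h import *
s=st();g=grab_frame('wrist');C=cam('wrist',s);print(proj(C,[jw(0,.044,.102),jw(-.022,.044,.108),jw(.022,.044,.109)]).round())
cv2.imwrite('pics/w3.png',cv2.resize(g[120:330,200:480],None,fx=2.5,fy=2.5,interpolation=2))
```

```text
4.25 jig [-0.0332  0.0451  0.123 ] F [-0.5  0.1 -0.5] T [ 0.   -0.02 -0.02] op 0.004
[[361. 282.]
 [311. 288.]
 [415. 289.]]
```

View pics/w3.png

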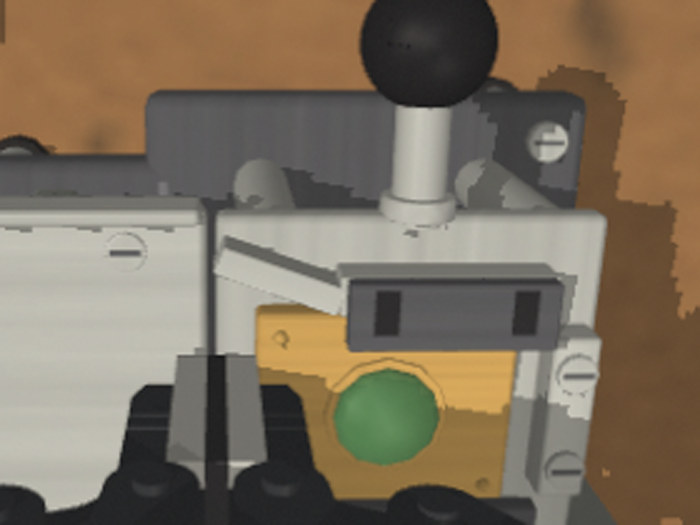

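Call:
arm_command --series '[[1, [0, 0, 0.001], [0, 0, 0]], [1, [0, 0, 0.001], [0, 0, 0]], [1, [0, 0, 0.001], [0, 0, 0]], [1, [0, 0, 0.0], [0, 0, 0]], [1, [0, 0, 0.0], [0, 0, 0]]]'

```text
clock: 4.8
eef_pos: [0.5137, 0.3247, 0.123]
ee_rot: [[0.0, -0.168, 0.986], [0.0, 0.986, 0.168], [-1.0, -0.0, 0.0]]
contact_force: [-0.3, -0.3, -0.3]
opening: 0.004
```

Call:
arm_command --series '[[1, [0, 0, 0.001], [0, 0, 0]], [1, [0, 0, 0.001], [0, 0, 0]], [1, [0, 0, 0.0005], [0, 0, 0]], [1, [0, 0, 0.0], [0, 0, 0]], [1, [0, 0, 0.0], [0, 0, 0]]]'

```text
clock: 5.3
eef_pos: [0.516, 0.3251, 0.123]
ee_rot: [[0.0, -0.168, 0.986], [0.0, 0.986, 0.168], [-1.0, 0.0, 0.0]]
contact_force: [0.0, -0.9, -0.2]
opening: 0.005
```

Run:
```python
from h import *
s=st()
```

```text
5.3 jig [-0.0278  0.0451  0.123 ] F [ 0.  -0.9 -0.2] T [ 0.    0.01 -0.02] op 0.005
```

Call:
arm_command --series '[[1, [0, 0, 0.001], [0, 0, 0]], [1, [0, 0, 0.001], [0, 0, 0]], [1, [0, 0, 0.001], [0, 0, 0]], [1, [0, 0, 0.0], [0, 0, 0]], [1, [0, 0, 0.0], [0, 0, 0]]]'

```text
clock: 5.8
eef_pos: [0.5164, 0.3252, 0.1229]
ee_rot: [[-0.006, -0.168, 0.986], [-0.001, 0.986, 0.168], [-1.0, -0.0, -0.006]]
contact_force: [-6.4, -2.9, 5.3]
opening: 0.001
```

Run:
```python
from h import *
s=st();g=grab_frame('wrist');C=cam('wrist',s);print(proj(C,[jw(0,.044,.102),jw(-.022,.044,.108),jw(.022,.044,.109)]).round())
cv2.imwrite('pics/w4.png',cv2.resize(g[150:350,240:480],None,fx=2.5,fy=2.5,interpolation=2))
```

```text
5.8 jig [-0.0275  0.0451  0.1229] F [-6.4 -2.9  5.3] T [-0.42  1.37 -0.03] op 0.001
[[348. 282.]
 [298. 289.]
 [403. 290.]]
```

View pics/w4.png

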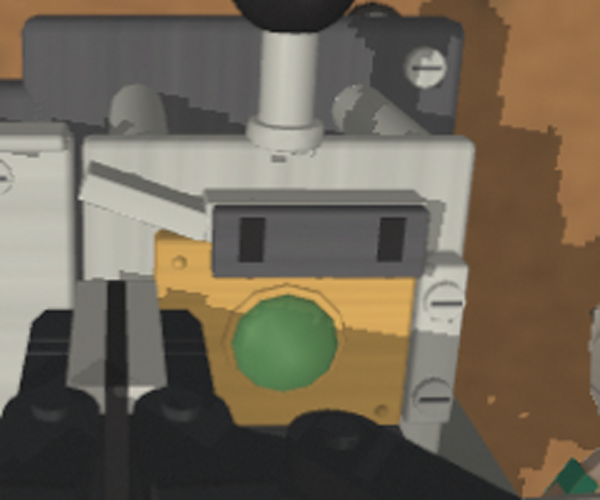

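Call:
arm_command --series '[[1, [0, 0, -0.005], [0, 0, 0]], [1, [0, 0, -0.01], [0, 0, 0]], [1, [-0.015, 0, -0.005], [0, 0, 0]], [1, [-0.03, 0, 0], [0, 0, 0]], [1, [-0.03, 0, 0.0], [0, 0, 0]]]' --force 25

```text
clock: 6.35
eef_pos: [0.4987, 0.3222, 0.1996]
ee_rot: [[0.001, -0.168, 0.986], [0.0, 0.986, 0.168], [-1.0, 0.0, 0.001]]
contact_force: [1.0, -0.5, 0.2]
opening: -0.001
```

Call:
arm_command --series '[[0, [0, 0.015, 0.015], [0, 0, 0]], [0, [0, 0.025, 0.018], [0, 0, 0]], [0, [0.0, 0.021, 0.014], [0, 0, 0]], [0, [0, 0, 0], [0, 0, 0]], [0, [0, 0, 0], [0, 0, 0]]]'

```text
clock: 6.85
eef_pos: [0.5352, 0.3905, 0.1986]
ee_rot: [[0.001, -0.169, 0.986], [-0.0, 0.986, 0.169], [-1.0, -0.0, 0.001]]
contact_force: [0.4, -1.2, -0.6]
opening: 0.501
```

Run:
```python
from h import *
s=st();C=cam('wrist',s);print(proj(C,[jw(0,.106,.099),jw(.0015,.106,.099)]).round());print(np.round(s['ee_rot'],3))
g=grab_frame('wrist');cv2.imwrite('pics/w5.png',g[:,140:440])
```

```text
6.85 jig [0.002  0.1063 0.1986] F [ 0.4 -1.2 -0.6] T [-0.07  0.01  0.06] op 0.501
[[282. 224.]
 [284. 224.]]
[[ 0.001 -0.169  0.986]
 [-0.     0.986  0.169]
 [-1.    -0.     0.001]]
```

View pics/w5.png

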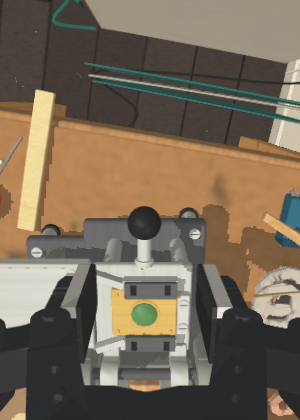

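Call:
arm_command --series '[[0, [0.025, 0, 0], [0, 0, 0]], [0, [0.03, 0, 0], [0, 0, 0]], [0, [0.03, 0, 0], [0, 0, 0]], [0, [0.0145, 0, 0], [0, 0, 0]], [0, [0, 0, 0], [0, 0, 0]]]'

```text
clock: 7.4
eef_pos: [0.5337, 0.3883, 0.0964]
ee_rot: [[-0.004, -0.166, 0.986], [-0.004, 0.986, 0.166], [-1.0, -0.003, -0.005]]
contact_force: [-0.3, -0.3, 0.8]
opening: 0.5
```

Call:
arm_command --series '[[1, [0, 0, 0], [0, 0, 0]], [1, [0, 0, 0], [0, 0, 0]], [1, [0, 0, 0], [0, 0, 0]], [1, [0, 0, 0], [0, 0, 0]], [1, [0, 0, 0], [0, 0, 0]]]' --force 25

```text
clock: 7.9
eef_pos: [0.5341, 0.39, 0.1005]
ee_rot: [[-0.002, -0.168, 0.986], [-0.0, 0.986, 0.168], [-1.0, 0.0, -0.002]]
contact_force: [-4.5, -2.2, 2.8]
opening: 0.232
```

Run:
```python
from h import *
s=st()
# arc from measured ball point; model: r,hinge (y=0,z=.114)
yb,zb=wj(s['eef_pos'])[1:];a0=np.arctan2(-.015,.106);r=np.hypot(.106,.015)
th=np.r_[0,.05,np.arange(.15,3.1,.1),3.14]
# smooth: 35 rows
n=35;u=(1-np.cos(np.pi*np.arange(n+1)/n))/2; u=.5*u+.5*np.arange(n+1)/n; th=np.pi*u
p=np.c_[r*np.cos(a0+th),r*np.sin(a0+th)]; d=np.diff(p,axis=0)
for i in range(n):print([1,[round(-d[i,1],4),round(d[i,0],4),0],[0,0,0]],round(th[i+1],2))
```

```text
7.9 jig [0.0009 0.106  0.1005] F [-4.5 -2.2  2.8] T [-0.48  0.99 -0.01] op 0.232
[1, [np.float64(-0.0051), np.float64(0.0006), 0], [0, 0, 0]] 0.05
[1, [np.float64(-0.0058), np.float64(0.0004), 0], [0, 0, 0]] 0.1
[1, [np.float64(-0.0065), np.float64(0.0001), 0], [0, 0, 0]] 0.16
[1, [np.float64(-0.0071), np.float64(-0.0004), 0], [0, 0, 0]] 0.23
[1, [np.float64(-0.0077), np.float64(-0.001), 0], [0, 0, 0]] 0.3
[1, [np.float64(-0.0082), np.float64(-0.0017), 0], [0, 0, 0]] 0.38
[1, [np.float64(-0.0086), np.float64(-0.0025), 0], [0, 0, 0]] 0.46
[1, [np.float64(-0.0089), np.float64(-0.0034), 0], [0, 0, 0]] 0.55
[1, [np.float64(-0.009), np.float64(-0.0044), 0], [0, 0, 0]] 0.65
[1, [np.float64(-0.0089), np.float64(-0.0055), 0], [0, 0, 0]] 0.74
[1, [np.float64(-0.0086), np.float64(-0.0066), 0], [0, 0, 0]] 0.85
[1, [np.float64(-0.0082), np.float64(-0.0078), 0], [0, 0, 0]] 0.95
[1, [np.float64(-0.0075), np.float64(-0.0088), 0], [0, 0, 0]] 1.06
[1, [np.float64(-0.0067), np.float64(-0.0098), 0], [0, 0, 0]] 1.17
[1, [np.float64(-0.0056), np.float64(-0.0107), 0], [0, 0, 0]] 1.28
[1, [np.float64(-0.00
[... 597 characters left out ...]
), np.float64(-0.0088), 0], [0, 0, 0]] 2.4
[1, [np.float64(0.007), np.float64(-0.0078), 0], [0, 0, 0]] 2.5
[1, [np.float64(0.0074), np.float64(-0.0068), 0], [0, 0, 0]] 2.59
[1, [np.float64(0.0076), np.float64(-0.0057), 0], [0, 0, 0]] 2.68
[1, [np.float64(0.0076), np.float64(-0.0048), 0], [0, 0, 0]] 2.76
[1, [np.float64(0.0074), np.float64(-0.0039), 0], [0, 0, 0]] 2.84
[1, [np.float64(0.0071), np.float64(-0.0031), 0], [0, 0, 0]] 2.91
[1, [np.float64(0.0067), np.float64(-0.0024), 0], [0, 0, 0]] 2.98
[1, [np.float64(0.0062), np.float64(-0.0017), 0], [0, 0, 0]] 3.04
[1, [np.float64(0.0057), np.float64(-0.0012), 0], [0, 0, 0]] 3.09
[1, [np.float64(0.0051), np.float64(-0.0008), 0], [0, 0, 0]] 3.14
```

Call:
arm_command --series '[[1, [-0.005, 0.0005, -0.0005], [0, 0, 0]], [1, [-0.006, 0.0005, -0.0005], [0, 0, 0]], [1, [-0.0065, 0, 0], [0, 0, 0]], [1, [-0.007, -0.0005, 0], [0, 0, 0]], [1, [-0.0075, -0.001, 0], [0, 0, 0]]]'

```text
clock: 8.4
eef_pos: [0.5341, 0.3898, 0.131]
ee_rot: [[-0.0, -0.168, 0.986], [0.0, 0.986, 0.168], [-1.0, 0.0, -0.0]]
contact_force: [-2.1, 0.1, -2.6]
opening: 0.234
```

Run:
```python
from h import *
s=st();p=wj(s['eef_pos']);print(np.hypot(p[1],p[2]-.114),np.arctan2(p[2]-.114,p[1])+.1406)
```

```text
8.4 jig [0.0008 0.1059 0.131 ] F [-2.1  0.1 -2.6] T [-0.12  0.45  0.02] op 0.234
0.10723257295468841 0.30019457011300354
```

Call:
arm_command --series '[[1, [-0.0082, -0.0017, 0], [0, 0, 0]], [1, [-0.0086, -0.0025, 0], [0, 0, 0]], [1, [-0.0089, -0.0034, 0], [0, 0, 0]], [1, [-0.009, -0.0044, 0], [0, 0, 0]], [1, [-0.0089, -0.0055, 0], [0, 0, 0]]]'

```text
clock: 8.9
eef_pos: [0.537, 0.3726, 0.175]
ee_rot: [[-0.0, -0.168, 0.986], [0.001, 0.986, 0.168], [-1.0, 0.001, -0.0]]
contact_force: [-2.3, 1.2, -3.0]
opening: 0.234
```

Call:
arm_command --series '[[1, [-0.0086, -0.0066, 0], [0, 0, 0]], [1, [-0.0082, -0.0078, 0], [0, 0, 0]], [1, [-0.0075, -0.0088, 0], [0, 0, 0]], [1, [-0.0067, -0.0098, 0], [0, 0, 0]], [1, [-0.0056, -0.0107, 0], [0, 0, 0]]]'

```text
clock: 9.4
eef_pos: [0.5445, 0.3292, 0.2119]
ee_rot: [[0.0, -0.168, 0.986], [0.002, 0.986, 0.168], [-1.0, 0.002, 0.0]]
contact_force: [-4.2, 2.7, -0.1]
opening: 0.235
```

Run:
```python
from h import *
s=st();p=wj(s['eef_pos']);print(np.hypot(p[1],p[2]-.114),np.arctan2(p[2]-.114,p[1])+.1406)
```

```text
9.4 jig [0.0009 0.0444 0.2119] F [-4.2  2.7 -0.1] T [0.47 0.9  0.01] op 0.235
0.10751549240020548 1.2856121090390942
```

Ball still pinched (opening steady at 0.235); on over the top.

Call:
arm_command --series '[[1, [-0.0044, -0.0114, 0], [0, 0, 0]], [1, [-0.0031, -0.0119, 0], [0, 0, 0]], [1, [-0.0017, -0.0122, 0], [0, 0, 0]], [1, [-0.0003, -0.0123, 0], [0, 0, 0]], [1, [0.0011, -0.0122, 0], [0, 0, 0]]]'

```text
clock: 9.9
eef_pos: [0.5548, 0.2687, 0.2211]
ee_rot: [[0.001, -0.167, 0.986], [0.001, 0.986, 0.167], [-1.0, 0.0, 0.001]]
contact_force: [-5.1, 1.7, 3.8]
opening: 0.226
```

Call:
arm_command --series '[[1, [0.0024, -0.0118, 0], [0, 0, 0]], [1, [0.0037, -0.0113, 0], [0, 0, 0]], [1, [0.0048, -0.0106, 0], [0, 0, 0]], [1, [0.0057, -0.0097, 0], [0, 0, 0]], [1, [0.0065, -0.0088, 0], [0, 0, 0]]]'

```text
clock: 10.4
eef_pos: [0.5653, 0.2163, 0.1966]
ee_rot: [[0.004, -0.165, 0.986], [-0.001, 0.986, 0.165], [-1.0, -0.001, 0.004]]
contact_force: [0.7, 0.7, -0.2]
opening: 0.003
```

Run:
```python
from h import *
s=st();p=wj(s['eef_pos']);print(np.hypot(p[1],p[2]-.114),np.arctan2(p[2]-.114,p[1])+.1406)
```

```text
10.4 jig [ 0.0026 -0.0704  0.1966] F [ 0.7  0.7 -0.2] T [-0.02 -0.02  0.07] op 0.003
0.10851489907477718 2.4171225577938236
```

Run:
```python
from h import *
s=st();a=grab_frame('top')[150:290,170:370];b=grab_frame('side')[130:270,190:390]
cv2.imwrite('pics/c2.png',np.vstack([cv2.resize(x,None,fx=2,fy=2,interpolation=2) for x in(a,b)]))
```

```text
10.4 jig [ 0.0026 -0.0704  0.1966] F [ 0.7  0.7 -0.2] T [-0.02 -0.02  0.07] op 0.003
```

View pics/c2.png

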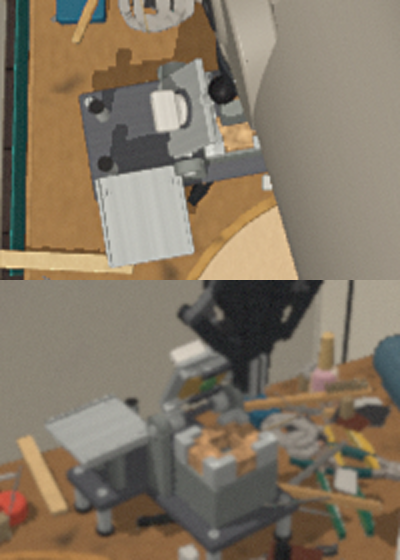

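Call:
arm_command --series '[[1, [-0.02, -0.04, 0], [0, 0, 0]], [1, [-0.04, -0.04, 0], [0, 0, 0]], [1, [-0.02, 0, 0], [0, 0, 0]], [1, [0, 0, 0], [0, 0, 0]], [1, [0, 0, 0], [0, 0, 0]]]'

```text
clock: 11.0
eef_pos: [0.5761, 0.1456, 0.2712]
ee_rot: [[0.0, -0.169, 0.986], [0.001, 0.986, 0.169], [-1.0, 0.001, 0.001]]
contact_force: [-0.7, 0.3, -0.4]
opening: -0.001
```

Call:
arm_command --series '[[1, [0, 0, 0], [0, 0, 0]], [1, [0, 0, 0], [0, 0, 0]], [1, [0, 0, 0], [0, 0, 0]], [1, [0, 0, 0], [0, 0, 0]], [1, [0, 0, 0], [0, 0, 0]]]'

```text
clock: 11.5
eef_pos: [0.5759, 0.1445, 0.2711]
ee_rot: [[-0.0, -0.168, 0.986], [-0.0, 0.986, 0.168], [-1.0, -0.0, -0.0]]
contact_force: [-0.2, -0.2, -0.8]
opening: 0.002
```

Run:
```python
from h import *
s=st();C=cam('wrist',s);print(proj(C,[jw(0.0015,-.106,.129),jw(.0,-.044,.158),jw(.016,-.044,.158)]).round());
g=grab_frame('wrist');b=grab_frame('side')[130:270,190:390]
cv2.imwrite('pics/c3.png',np.hstack([g,np.vstack([cv2.resize(b,(240,168),interpolation=2),np.zeros((252,240,3),np.uint8)])]))
```

```text
11.5 jig [ 0.001  -0.143   0.2711] F [-0.2 -0.2 -0.8] T [-0.01  0.02 -0.01] op 0.002
[[286. 156.]
 [284.  61.]
 [310.  61.]]
```

View pics/c3.png

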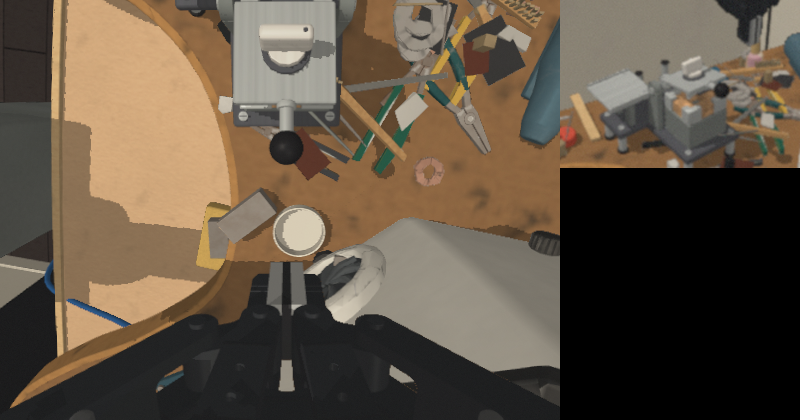

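Call:
arm_command --series '[[0, [0, 0, 0], [0, 0, 0]], [0, [0, 0, 0], [0, 0, 0]], [0, [0, 0, 0], [0, 0, 0]], [0, [0, 0, 0], [0, 0, 0]], [0, [0, 0, 0], [0, 0, 0]]]'

```text
clock: 12.1
eef_pos: [0.576, 0.1443, 0.2714]
ee_rot: [[0.0, -0.168, 0.986], [0.0, 0.986, 0.168], [-1.0, 0.0, 0.0]]
contact_force: [0.1, 0.0, 0.1]
opening: 0.498
```

```bash
cat > ball.py <<'E'
from h import *
s=st();C=cam('wrist',s);g=grab_frame('wrist')
m=(g.max(2)<70)[95:200,240:340].astype(np.uint8)
m=cv2.morphologyEx(m,cv2.MORPH_OPEN,np.ones((11,11)))
n,l,stt,c=cv2.connectedComponentsWithStats(m);print([(stt[i].tolist(),(c[i]+[240,95]).round(1)) for i in range(1,n)])
w=(g.min(2)>195)[0:110,200:370].astype(np.uint8);n,l,stt,c=cv2.connectedComponentsWithStats(w)
print('key',[(stt[i].tolist(),(c[i]+[200,0]).round(1)) for i in range(1,n) if stt[i][4]>100])
for th in(2.6,2.8,3,3.05,3.1,3.14):print(th,proj(C,jw(.0015,.107*np.cos(th-.1406),.114+.107*np.sin(th-.1406))).round(1))
cv2.imwrite('pics/last.png',g)
E
python3 ball.py
```

```text
12.1 jig [ 0.0011 -0.1432  0.2714] F [0.1 0.  0.1] T [ 0.05  0.05 -0.01] op 0.498
[([94, 0, 6, 14, 84], array([336.5, 101.5])), ([33, 48, 28, 27, 658], array([286.2, 155.7]))]
key [([72, 45, 26, 7, 121], array([285.5,  48.8])), ([63, 57, 44, 7, 172], array([277.4,  59.3]))]
2.6 [[286.1 128.3]]
2.8 [[286.  145.6]]
3 [[286.  154.2]]
3.05 [[286.1 155.2]]
3.1 [[286.1 155.7]]
3.14 [[286.1 155.9]]
```

```bash
cat >> h.py <<'E'
KEY=Rjig([[0,0,-1],[-1,0,0],[0,1,0]])
E
python3 - <<'E'
from h import *
plan(jw(.001,-.044,.215),KEY,11,0);print(sensors.observe()['q'])
E
```

```text
total turn deg [-90.   0.   0.] shift [-0.0167  0.0977 -0.0564] jig now [ 0.0011 -0.1431  0.2714]
[0, [0.0051, 0.009, -0.0], [-8.2, 0.0, 0.0]]
[0, [0.0051, 0.0089, 0.0013], [-8.2, 0.0, 0.0]]
[0, [0.0051, 0.0087, 0.0025], [-8.2, 0.0, 0.0]]
[0, [0.0051, 0.0082, 0.0037], [-8.2, 0.0, 0.0]]
[0, [0.0051, 0.0076, 0.0049], [-8.2, 0.0, 0.0]]
[0, [0.0051, 0.0068, 0.0059], [-8.2, 0.0, 0.0]]
[0, [0.0051, 0.0059, 0.0068], [-8.2, 0.0, 0.0]]
[0, [0.0051, 0.0049, 0.0076], [-8.2, 0.0, 0.0]]
[0, [0.0051, 0.0038, 0.0082], [-8.2, 0.0, 0.0]]
[0, [0.0051, 0.0025, 0.0086], [-8.2, 0.0, 0.0]]
[0, [0.0051, 0.0013, 0.0089], [-8.2, 0.0, 0.0]]
[-0.57370121  0.41084298  0.44158985  1.35784896 -0.17382347  1.41088095
  0.03155093]
```

Call:
arm_command --series '[[0, [0.005, 0.009, 0], [-8.2, 0, 0]], [0, [0.005, 0.009, 0.0013], [-8.2, 0, 0]], [0, [0.005, 0.0087, 0.0025], [-8.2, 0, 0]], [0, [0.005, 0.0082, 0.0037], [-8.2, 0, 0]], [0, [0.005, 0.0076, 0.0049], [-8.2, 0, 0]]]'

```text
clock: 12.65
eef_pos: [0.5683, 0.1892, 0.2462]
ee_rot: [[0.0, -0.777, 0.63], [-0.0, 0.63, 0.777], [-1.0, -0.0, 0.0]]
contact_force: [-0.6, 0.1, 0.6]
opening: 0.499
```

Call:
arm_command --series '[[0, [0.005, 0.0068, 0.0059], [-8.2, 0, 0]], [0, [0.005, 0.0059, 0.0068], [-8.2, 0, 0]], [0, [0.005, 0.0049, 0.0076], [-8.2, 0, 0]], [0, [0.005, 0.0038, 0.0082], [-8.2, 0, 0]], [0, [0.005, 0.0025, 0.0086], [-8.2, 0, 0]]]'

```text
clock: 13.15
eef_pos: [0.5606, 0.2336, 0.2212]
ee_rot: [[0.0, -0.999, -0.035], [-0.0, -0.035, 0.999], [-1.0, -0.0, -0.0]]
contact_force: [0.8, -0.1, 0.1]
opening: 0.5
```

Call:
arm_command --series '[[0, [0.005, 0.0013, 0.0089], [-8, 0, 0]], [0, [0, 0, 0], [0, 0, 0]], [0, [0, 0, 0], [0, 0, 0]], [0, [0, 0, 0], [0, 0, 0]], [0, [0, 0, 0], [0, 0, 0]]]'

```text
clock: 13.65
eef_pos: [0.5596, 0.2413, 0.2168]
ee_rot: [[0.001, -0.986, -0.165], [-0.0, -0.165, 0.986], [-1.0, -0.001, -0.0]]
contact_force: [0.9, 0.8, -0.1]
opening: 0.497
```

Run:
```python
from h import *
s=st();print(np.round(s['ee_rot'],3));C=cam('wrist',s);g=grab_frame('wrist')
P=[jw(x,y-.044,.158) for x in(-.016,.016) for y in(-.005,.005)];print(proj(C,P).round())
print('ball',proj(C,jw(.0015,-.106,.129)).round())
g=g[60:400,80:480];cv2.imwrite('pics/w6.png',cv2.resize(g,None,fx=1.75,fy=1.75,interpolation=2))
```

```text
13.65 jig [ 0.0012 -0.0448  0.2168] F [ 0.9  0.8 -0.1] T [-0.02  0.   -0.03] op 0.497
[[ 0.001 -0.986 -0.165]
 [-0.    -0.165  0.986]
 [-1.    -0.001 -0.   ]]
[[278. 216.]
 [298. 216.]
 [279. 272.]
 [297. 272.]]
ball [[187. 229.]]
```

View pics/w6.png

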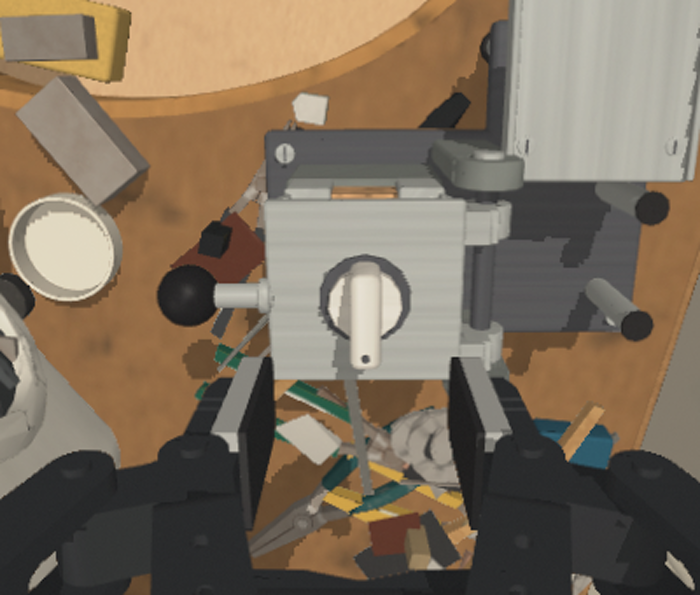

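Call:
arm_command --series '[[0, [0.015, 0, 0], [0, 0, 0]], [0, [0.02, 0, 0.0005], [0, 0, 0]], [0, [0.015, 0, 0], [0, 0, 0]], [0, [0.004, 0, 0], [0, 0, 0]], [0, [0, 0, 0], [0, 0, 0]]]'

```text
clock: 14.2
eef_pos: [0.5588, 0.2422, 0.1619]
ee_rot: [[-0.001, -0.986, -0.167], [-0.001, -0.167, 0.986], [-1.0, 0.001, -0.001]]
contact_force: [-0.3, 0.5, 0.2]
opening: 0.497
```

Call:
arm_command --series '[[1, [0, 0, 0], [0, 0, 0]], [1, [0, 0, 0], [0, 0, 0]], [1, [0, 0, 0], [0, 0, 0]], [1, [0, 0, 0], [0, 0, 0]], [1, [0, 0, 0], [0, 0, 0]]]' --force 50

```text
clock: 14.7
eef_pos: [0.5599, 0.2426, 0.1637]
ee_rot: [[0.002, -0.986, -0.167], [0.001, -0.167, 0.986], [-1.0, -0.002, 0.0]]
contact_force: [-0.9, -0.7, 5.9]
opening: 0.1
```

Run:
```python
from h import *
s=st();print(s['q'].round(2))
```

```text
14.7 jig [ 0.0016 -0.0436  0.1637] F [-0.9 -0.7  5.9] T [-0.21  0.14 -0.07] op 0.1
[-0.51  0.49  0.1   1.47 -0.05  1.18  1.34]
```

Call:
arm_command --series '[[1, [-0.0005, 0, 0], [6, 0, 0]], [1, [0, 0, 0], [8, 0, 0]], [1, [0, 0, 0], [8, 0, 0]], [1, [0, 0, 0], [8, 0, 0]], [1, [0, 0, 0], [8, 0, 0]]]'

```text
clock: 15.2
eef_pos: [0.5598, 0.2422, 0.1638]
ee_rot: [[0.002, -0.877, 0.48], [-0.0, 0.48, 0.877], [-1.0, -0.002, 0.001]]
contact_force: [-0.4, -2.7, 2.9]
opening: 0.101
```

Run:
```python
from h import *
s=st();R=s['ee_rot'];print(np.degrees(np.arctan2(R[1,2],R[0,2])-YAW)-90)
```

```text
15.2 jig [ 0.0014 -0.044   0.1638] F [-0.4 -2.7  2.9] T [-0.3   0.01  0.02] op 0.101
-38.322177249596585
```

Call:
arm_command --series '[[1, [0, 0, 0], [8, 0, 0]], [1, [0, 0, 0], [8, 0, 0]], [1, [0, 0, 0], [5, 0, 0]], [1, [0, 0, 0], [2, 0, 0]], [1, [0, 0, 0], [0, 0, 0]]]'

```text
clock: 15.7
eef_pos: [0.5596, 0.242, 0.1637]
ee_rot: [[0.002, -0.626, 0.78], [-0.001, 0.78, 0.626], [-1.0, -0.002, 0.0]]
contact_force: [-0.5, -2.4, 5.5]
opening: 0.099
```

Run:
```python
from h import *
s=st();R=s['ee_rot'];print(np.degrees(np.arctan2(R[1,2],R[0,2])-YAW)-90)
```

```text
15.7 jig [ 0.0012 -0.0442  0.1637] F [-0.5 -2.4  5.5] T [-0.53  0.1   0.79] op 0.099
-60.84995407785361
```

Call:
arm_command --series '[[1, [0, 0, 0], [0, 0, 0]], [1, [0, 0, 0], [0, 0, 0]], [1, [0, 0, 0], [0, 0, 0]], [1, [0, 0, 0], [-6, 0, 0]], [1, [0, 0, 0], [-8, 0, 0]]]'

```text
clock: 16.2
eef_pos: [0.5597, 0.2421, 0.1637]
ee_rot: [[0.002, -0.798, 0.603], [-0.0, 0.603, 0.798], [-1.0, -0.002, 0.001]]
contact_force: [0.1, -1.6, 4.8]
opening: 0.103
```

Call:
arm_command --series '[[1, [0, 0, 0], [-8, 0, 0]], [1, [0, 0, 0], [-8, 0, 0]], [1, [0, 0, 0], [-8, 0, 0]], [1, [0, 0, 0], [-8, 0, 0]], [1, [0, 0, 0], [-8, 0, 0]]]'

```text
clock: 16.7
eef_pos: [0.5598, 0.2425, 0.1637]
ee_rot: [[0.002, -0.999, -0.052], [0.001, -0.052, 0.999], [-1.0, -0.002, 0.0]]
contact_force: [-0.0, -1.4, 3.6]
opening: 0.099
```

Call:
arm_command --series '[[1, [0, 0, 0], [-4, 0, 0]], [0, [0, 0, 0], [0, 0, 0]], [0, [0, 0, 0], [0, 0, 0]], [0, [0, 0, 0], [0, 0, 0]], [0, [0, 0, 0], [0, 0, 0]]]'

```text
clock: 17.2
eef_pos: [0.5587, 0.2427, 0.1624]
ee_rot: [[-0.001, -0.993, -0.115], [-0.0, -0.115, 0.993], [-1.0, 0.001, -0.0]]
contact_force: [0.4, 0.2, -0.5]
opening: 0.5
```

Call:
arm_command --series '[[0, [-0.01, 0, 0], [0, 0, 0]], [0, [-0.025, 0, 0], [0, 0, 0]], [0, [-0.025, 0, 0], [0, 0, 0]], [0, [0, 0, 0], [0, 0, 0]], [0, [0, 0, 0], [0, 0, 0]]]'

```text
clock: 17.7
eef_pos: [0.5594, 0.2428, 0.2239]
ee_rot: [[0.002, -0.993, -0.116], [0.001, -0.116, 0.993], [-1.0, -0.002, 0.001]]
contact_force: [0.1, -0.5, -1.0]
opening: 0.499
```

Run:
```python
from h import *
s=st();R=s['ee_rot'];print(np.degrees(np.arctan2(R[1,2],R[0,2])-YAW)-90)
C=cam('wrist',s);g=grab_frame('wrist');g2=grab_frame('side');cv2.imwrite('pics/w7.png',g)
w=((g.min(2)>185)[195:290,250:330]).astype(np.uint8);n,l,t,c=cv2.connectedComponentsWithStats(w)
i=1+t[1:,4].argmax();ys,xs=np.where(l==i);print('wing',t[i],c[i]+[250,195],cv2.minAreaRect(np.c_[xs,ys].astype(np.int32)))
m=cv2.morphologyEx((g.max(2)<70)[190:270,150:225].astype(np.uint8),cv2.MORPH_OPEN,np.ones((11,11)));n,l,t,c=cv2.connectedComponentsWithStats(m);print('ball',t[1:],c[1:]+[150,190])
for th in(2.9,3,3.05,3.1,3.14):print(th,proj(C,jw(.0015,.107*np.cos(th-.1406),.114+.107*np.sin(th-.1406))).round(1))
```

```text
17.7 jig [ 0.0012 -0.0433  0.2239] F [ 0.1 -0.5 -1. ] T [-0.05 -0.   -0.  ] op 0.499
-2.985682501384204
wing [ 28  19  14  50 577] [285.02253033 236.56152513] ((34.5, 43.5), (49.0, 13.0), 90.0)
ball [[ 45   1  17  17 263]
 [ 22  23  30  33 855]] [[203.         198.90874525]
 [187.28538012 229.10409357]]
2.9 [[187.8 244.1]]
3 [[186.4 238. ]]
3.05 [[186.4 235.1]]
3.1 [[186.8 232.3]]
3.14 [[187.4 230.1]]
```

Run:
```python
from h import *
g=cv2.imread('pics/w7.png')
w=((g.min(2)>185)[195:290,250:330]).astype(np.uint8);n,l,t,c=cv2.connectedComponentsWithStats(w);i=1+t[1:,4].argmax()
m=l==i; 
for r in range(20,68,6):
    x=np.where(m[r])[0];print(r,x.min()+250,x.max()+250) if len(x) else 0
C=cam('wrist')
for a in(0,.05,.1,.15):
    P=[jw(np.cos(a)*d,-.044-np.sin(a)*d,.158) for d in(-.016,.016)];print(a,proj(C,P).round(1).tolist())
```

```text
20 278 290
26 278 290
32 279 291
38 279 291
44 279 291
50 280 291
56 280 291
62 281 291
0 [[283.9, 215.3], [286.9, 269.8]]
0.05 [[285.4, 215.3], [285.5, 269.8]]
0.1 [[286.9, 215.3], [284.0, 269.8]]
0.15 [[288.4, 215.4], [282.6, 269.7]]
```

Run:
```python
from h import *
st();print(workorder.close_job())
```

```text
17.8 jig [ 1.000e-04 -4.350e-02  2.219e-01] F [ 0.2  0.1 -0.9] T [-0.   -0.05 -0.01] op 0.501
the job is handed in; nothing more can be done
None
```

I slid the pendant home against the end stop, swung the leaf over onto the nest, twisted the key clockwise to its stop and back, backed the hand off, and handed the job in at 17.8 s. I could not confirm that the pendant seated: the leaf hides it, and I never saw it drop.

- **Pendant home:** the push met about 7 N along the shelf at the end stop, and the picture showed the pendant square against the stop.
- **Leaf:** I meant to hold the ball the whole way, but it slipped out of the fingers just past upright. The leaf then sank over by itself. It looked slow, but I did not measure its speed. Before the twist the ball was where it should be for about 3.1 rad, and after it for about 3.14 rad.
- **Key:** the hand turned it about 61°, and 0.79 N m built up, so it reached the stop. I held it there about 0.5 s and turned it most of the way back in the grip. In the last image the wing measured about 0 rad.
- **Surroundings:** I noticed no contact with the things round about, but did not measure their positions again. The hand hung clear with no real contact force (about 1 N). My last picture could not be viewed because I had reached the 12-picture limit, so I checked it by numbers only.

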